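# Hold the jar warmer's lid half open

## Task

The jar warmer has to be opened so that the warm jars can be taken out, but its dial thermometer is still sticking through the lid. Draw the thermometer out and stand it, stem down, in the narrow steel holder cup; then lift the warmer's lid and hold it half open, at 45 degrees, without pushing anything else on the table out of place. The lid falls shut if released, so finish while still holding it there.

Things in the scene. Friction and masses are not known exactly. Their poses are not given: they have to be found in the camera images.
- thermo_grip (a point): Dial thermometer, centre of its handle. Upright black cylinder 30 mm in diameter and 56 mm tall (this point is at half its height; z up along the axis), its top 10 mm a steel rim with a white dial facing up. Below it a steel stem 8 mm in diameter, 100 mm long. At the start the handle stands on the collar in the lid (collar top 126 mm above the table, 36 mm across) with the stem hanging free through the 16 mm port. Whole thermometer 156 mm long, about 0.12 kg
- thermo_tip (a point): lower tip of the thermometer's stem, 128 mm below the centre of the handle along its axis; z along the axis towards the handle
- thermo: the same dial thermometer as a whole; its origin is the tip of the stem, z along the axis towards the handle
- cup: steel holder cup, loose, about 0.45 kg: a narrow straight upright tube, 52 mm outside and 44 mm inside diameter, 95 mm high, on a 72 mm round foot; closed floor 5 mm above the table. Origin at the centre of its underside on the table, z up. Stands to the left or right of the warmer in one of four places that it shares with three wider glass jars. The thermometer's stem stands on its floor and may lean on the rim, with the handle outside above it
- cup_mouth (a point): centre of the holder cup's mouth, 95 mm above the table
- lid (a joint): angle of the warmer's lid in rad: 0 shut, grows as it opens, stop at 1.35; 45 degrees is 0.785. No catch, no spring, no stay: it falls shut by its own weight (about 0.5 kg) from every angle
- warmer: jar warmer, fixed: plain steel tub 220 mm deep (its x) by 260 mm wide (its y) by 110 mm high, origin at the centre of its underside, x pointing away from the robot to the hinge side, z up; a flat steel lid 6 mm thick of the same outline lies on it. The thermometer port is 30 mm behind (+x) the middle of the lid
- lid_hinge (a point): middle of the lid's hinge line, on the rim of the warmer farthest from the robot, 110 mm above the table; the hinge line runs along the warmer's y. Turns with the lid
- lid_handle (a point): middle of the lid's handle: a black round bar 12 mm in diameter along the warmer's y, 110 mm clear between two end posts, its axis 40 mm above the lid's upper face, 195 mm in front of the hinge line and (lid shut) 46 mm higher than it. The bar turns easily between gripping fingers, so the hand need not tilt with the lid
- jar_a: bystander: closed glass jar with metal cap, 72 mm wide, 90 mm high; origin centre of underside
- jar_b: bystander: another such closed glass jar, 72 mm wide, 90 mm high; origin centre of underside
- jar_c: bystander: open glass jar 74 mm wide, 80 mm high; origin centre of underside
- jug: bystander: steel measuring jug with a handle, 84 mm wide, 95 mm high; origin centre of underside
- caps: bystander: stack of jar caps, 70 mm wide, 36 mm high; origin centre of underside
- spoon: bystander: steel spoon lying on the table
- block: bystander: white plastic box 60 by 45 by 22 mm; origin centre of underside
There are look-alikes about, which are no part of the job. What is meant by the thermo is not blue or yellow, and is the smaller of those in its own colour.

How it is judged:
By the outcome, as a careful person would: the job done as asked, in the order asked, and still so for the second after the job is handed in, while the arm keeps its last pose, push and grip.
It also fails if it takes over 56 s, if anything falls off the work surface, if the arm or the gripper's body presses on something with over 40 N, if the wrist force passes 120 N, or if a joint passes its speed limit or range.

## Robot

A 6-joint arm with a two-finger parallel gripper is mounted at the origin on the work surface. World frame = base frame: x ahead of the robot, y to its left, z up, the work surface at z = 0. Lengths are in m, angles in degrees, forces in N, time in s.
With the tool pointing down it reaches from about 0.35 to 0.875 m from the base axis. Payload 4.2 kg.
Tool frame: the origin (TCP) lies midway between the tips of the shut fingers; the grasp point (between the pads) lies 19 mm behind it (r.grasp_offset is the distance from the TCP to the grasp point, in m); z points along the fingers, y is the direction in which the jaws open and shut (so a half turn about z gives the same grasp; the last joint's range is limited). The gripper opens to 87 mm and grips with 3 to 60 N. Pads are 19 mm wide; open, the fingers measure 117 mm over their backs; the gripper's body (75 mm by 190 mm) begins 51 mm behind the grasp point.
Start: joints at [89.588, 22.042, 0.453, 0, -68.411, -14.817], TCP at [0.164, 0.603, 0.223] pointing down, gripper open.
Joint ranges: [-179.83, 179.83], [-69.29, 118.12], [-61.27, 80.66], [-181.25, 117.63], [-171.15, -9.14], [-177.46, 177.46]. Speed limits (degrees/s): [159.86, 159.86, 180, 180, 180, 180].

## Interface

Orientations are given as a 3x3 rotation matrix whose columns are the frame's x, y, z axes.
In Python, from station import r gives the robot as it stands.
- The arm moves only by the shell command python3 -m crank 'ROWS'. ROWS is JSON, a list of rows, each a list of 3 entries, a list of its own where there are three numbers: the closure, from -1 (fully open) to 1 (shut), so that 0 is half open, then the shift along the tool's x, y, z as a fraction of full scale, then the turn, a rotation vector about the tool's x, y, z as a fraction of full scale. In form: [[fingers, [dx, dy, dz], [wx, wy, wz]], ...]. A call has 1 to 8 rows; each row shifts and turns the commanded pose from where the row before left it, along the tool's axes as they then stand; what a row does not reach is not made up. Full scale, the value 1, is 100 mm for a shift and 45 degrees for a turn. A row lasts 1/10 s, in which the tool goes at most 50 mm and 8.59 degrees, less where a joint would pass 70% of its speed; a pose out of reach is approached as far as the arm can. A call with a number of a shift or a turn outside -1 to 1 is refused whole. A call with a gripper value outside its range is refused whole. The fingers move at their own pace and stop on an object; the grip force is fixed at half the most. Time passes only in rows, so rows that do not move let the fingers close. It gives the time, the measured TCP pose, the force and the opening at its end, in the units of the state.
- r.sense(): the state, without advancing time (a new reading comes with each control period).
- r.capture(name): name is "scene" or "top" or "wrist"; returns a dict with "img" (420x560x3 uint8, blue, green, red), "fx", "fy", "cx", "cy" (pixels), "dist" ([k1, k2, p1, p2, k3] as OpenCV has them; the pictures are not rectified), "R" (3x3) and "t" (3): a world point X has camera coordinates R X + t. Camera axes: x right, y down, z forward; pixel columns grow to the right and rows downward; lengths in m; the calibration is good to about 2 mm. A picture is of the moment at which its call begins. There is no depth.
- r.finish_job(): hands the job in, once; it reports no verdict.
The state is a dict: "time_s": time; "joints": joint angles; "joint_velocities": joint speeds; "effort": joint torques, N m; "tcp_pos": TCP position; "ee_rot": TCP orientation; "wrist_force": force on the tool from outside, world axes, zero at the start; "moment": the same for the moment, N m; "gripper_width": opening from 0.0 (shut) to 1.0 (fully open).
Only numpy, scipy, OpenCV 4.12 (cv2) and the standard library are available. Lean on these libraries where they do the work, as an engineer would, in place of code of your own. Each camera call takes 0.05 s, during which the arm holds its last target.

## Working session

There is one attempt and no reset: what is moved stays moved. The work goes in short steps, Python scripts to look and compute and a shell command to move; the robot and the scene stay as the last step left them, time stands still between calls to the robot, and variables do not carry over. Pictures are saved under pics/ and viewed, and the job is handed in when it is done.

```bash
ls; mkdir -p pics
python3 - <<'E'
from station import r
import cv2,json
s=r.sense();print(s)
for n in("scene","top","wrist"):
    c=r.capture(n);cv2.imwrite(f"pics/{n}0.png",c["img"])
    print(n,c["fx"],c["fy"],c["cx"],c["cy"],c["dist"],c["R"],c["t"])
E
```

```text
pics
{'time_s': 0.0, 'joints': array([ 8.95860486e+01,  2.20903377e+01,  3.80893593e-01, -3.05467831e-02,
       -6.84099552e+01, -1.48153683e+01]), 'joint_velocities': array([ 0.00033593,  0.02038034,  0.00414243, -0.0435051 , -0.06434143,
       -0.04316358]), 'effort': array([-7.90100403e-04, -3.90666246e+01,  1.87406605e+01,  4.21996638e+00,
        1.09758569e-02, -1.92239481e-04]), 'tcp_pos': array([0.16400513, 0.60248391, 0.22146763]), 'ee_rot': array([[ 9.64830527e-01, -2.62872201e-01, -5.10779354e-04],
       [-2.62872692e-01, -9.64828286e-01, -2.08022573e-03],
       [ 5.40191484e-05,  2.14133523e-03, -9.99997706e-01]]), 'wrist_force': array([-0.42151977,  0.20873197,  0.80785181]), 'moment': array([ 0.04118441, -0.04343874,  0.03976777]), 'gripper_width': 1.0014855536440732}
scene 384.86749931022115 384.86749931022115 287.4341751579424 212.868803304396 [-0.02554067  0.          0.          0.          0.        ] [[-0.25781227  0.96597753  0.02050001]
 [ 0.53660597  0.16079589 -0.82837112]
 [-0.80348421 -0.20256381 -0.55980446]] [ 0.18081065 -0.15746672  1.35897226]
top 428.07533116326147 428.07533116326147 278.1052799153538 208.03224602224387 [-0.08747038  0.          0.          0.          0.        ] [[-0.00313609 -0.99995132 -0.00935552]
 [-0.99251753  0.00425447 -0.12202807]
 [ 0.12206193  0.00890283 -0.99248256]] [-0.03090694  0.50619077  1.18703231]
wrist 349.5734464361401 349.5734464361401 283.1504992249502 213.01868418697342 [-0.03448335  0.          0.          0.          0.        ] [[-0.26301204 -0.96479171  0.00127234]
 [-0.93345326  0.25480181  0.2524699 ]
 [-0.24390506  0.06521495 -0.96760391]] [ 0.62362126 -0.02917571  0.38998671]
```

View pics/scene0.png

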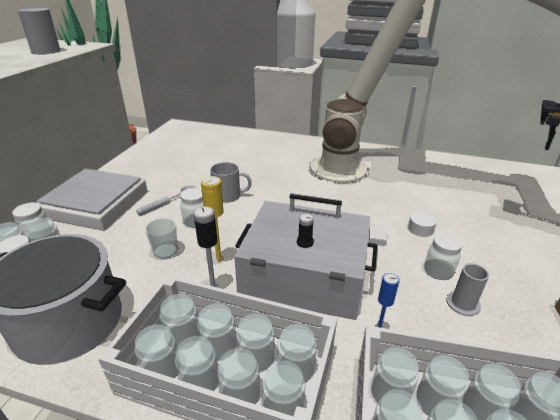

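View pics/top0.png

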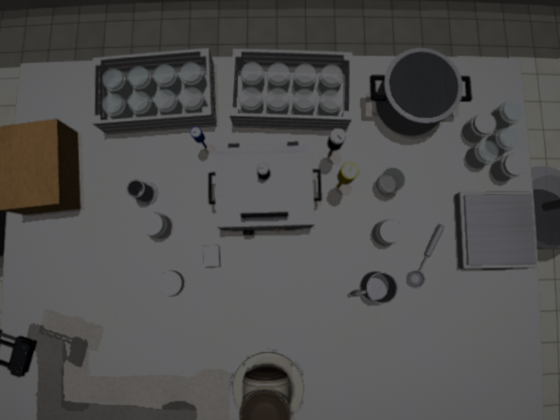

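View pics/wrist0.png

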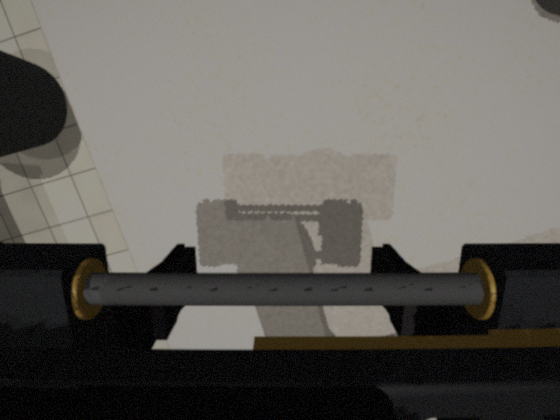

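Run:
```python
import cv2,numpy as np
t=cv2.imread("pics/top0.png");s=cv2.imread("pics/scene0.png")
def up(a,g=1.0):return cv2.convertScaleAbs(cv2.resize(a,None,fx=5,fy=5,interpolation=cv2.INTER_CUBIC),alpha=g)
cv2.imwrite("pics/tA.png",up(t[125:245,195:335],2.2))   # origin 195,125 
cv2.imwrite("pics/tB.png",up(t[165:225,110:190],2.2))
cv2.imwrite("pics/sA.png",up(s[185:305,230:390],1.5))
cv2.imwrite("pics/sB.png",up(s[240:320,400:500],1.5))
```

```text
(no output)
```

View pics/tA.png

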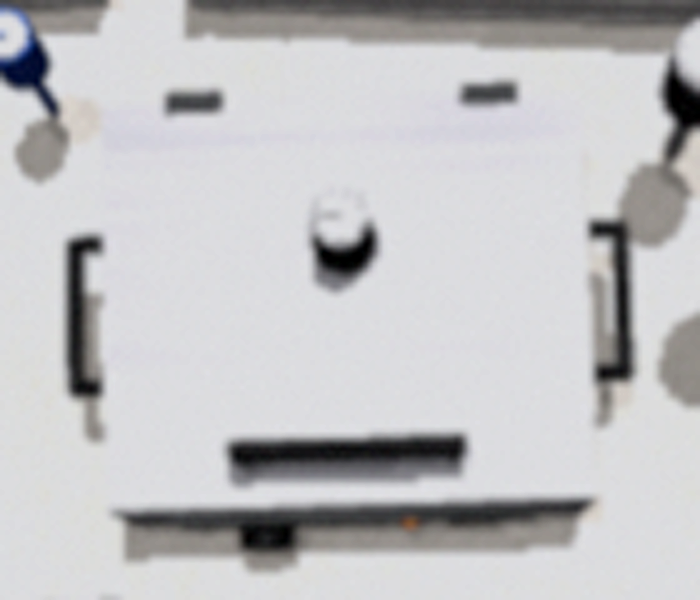

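View pics/tB.png

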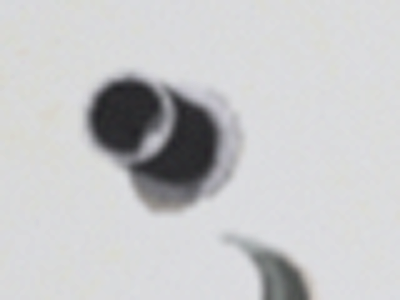

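View pics/sA.png

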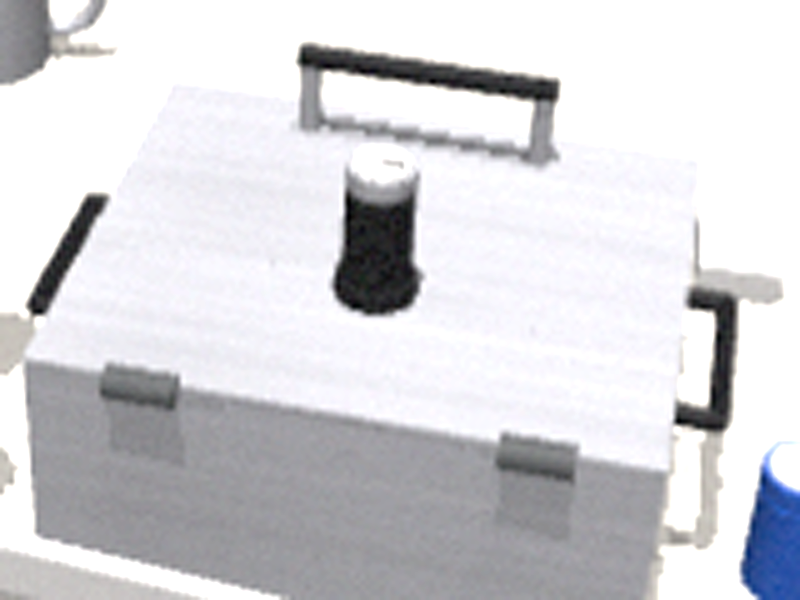

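View pics/sB.png

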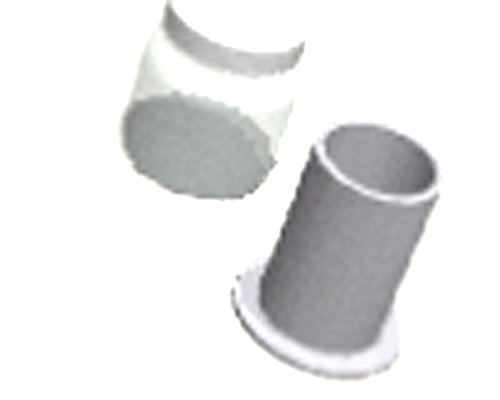

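```bash
cat > h.py <<'E'
from station import r
import numpy as np,cv2
C={}
def cam(n):
    if n not in C: C[n]=r.capture(n)
    return C[n]
def ray(c,uv):
    K=np.array([[c["fx"],0,c["cx"]],[0,c["fy"],c["cy"]],[0,0,1]])
    p=cv2.undistortPoints(np.array([[uv]],float),K,np.array(c["dist"],float))[0,0]
    R=np.array(c["R"]);t=np.array(c["t"])
    d=R.T@np.array([p[0],p[1],1]);return -R.T@t,d/np.linalg.norm(d)
def atz(c,uv,z):
    o,d=ray(c,uv);return o+d*(z-o[2])/d[2]
def tri(obs):
    A=0;b=0
    for c,uv in obs:
        o,d=ray(c,uv);P=np.eye(3)-np.outer(d,d);A=A+P;b=b+P@o
    return np.linalg.solve(A,b)
def proj(c,X):
    K=np.array([[c["fx"],0,c["cx"]],[0,c["fy"],c["cy"]],[0,0,1]])
    return cv2.projectPoints(np.array([X],float),cv2.Rodrigues(np.array(c["R"]))[0],np.array(c["t"]),K,np.array(c["dist"],float))[0][0,0]
E
python3 - <<'E'
from h import *
np.set_printoptions(precision=4,suppress=True)
T=cam("top");S=cam("scene")
f=lambda o,p:(o[0]+(p[0]-2)/5,o[1]+(p[1]-2)/5)
tA=(195,125);tB=(110,165);sA=(230,185);sB=(400,240)
for n,a,b,z in [("thermo top",f(tA,(341,217)),f(sA,(383,165)),.182),("cup mouth",f(tB,(129,117)),f(sB,(377,164)),.095),
 ("bar L",f(tA,(230,449)),f(sA,(557,90)),.156),("bar R",f(tA,(466,446)),f(sA,(302,54)),.156),("cup foot",f(tB,(195,147)),f(sB,(316,318)),.005)]:
    print(n,tri([(T,a),(S,b)]),atz(T,a,z),atz(S,b,z))
print("lid corners near z.116",atz(T,f(tA,(112,514)),.116),atz(T,f(tA,(596,500)),.116),"hinge",atz(S,f(sA,(30,360)),.116),atz(S,f(sA,(668,470)),.116), "near",atz(S,f(sA,(178,87)),.116),atz(S,f(sA,(694,163)),.116))
for n,p in [("blue top",(197.5,133)),("blackbig",(338,136)),("yel",(349,169)),("jar",(158,225))]: print(n,atz(T,p,.2),atz(T,p,.09))
E
```

```text
thermo top [0.5894 0.005  0.1811] [0.5893 0.0041 0.182 ] [0.5905 0.006  0.182 ]
cup mouth [0.5559 0.3596 0.0916] [0.5553 0.3584 0.095 ] [0.5601 0.3581 0.095 ]
bar L [0.4745 0.0621 0.1576] [0.4747 0.0618 0.156 ] [0.4718 0.0623 0.156 ]
bar R [ 0.4756 -0.058   0.1562] [ 0.4758 -0.0585  0.156 ] [ 0.4752 -0.0574  0.156 ]
cup foot [ 0.5542  0.3562 -0.0023] [0.5526 0.3494 0.005 ] [0.5608 0.358  0.005 ]
lid corners near z.116 [0.4448 0.1279 0.116 ] [ 0.4513 -0.1274  0.116 ] hinge [ 0.6728 -0.1186  0.116 ] [0.6648 0.1372 0.116 ] near [ 0.4596 -0.1238  0.116 ] [0.453  0.1284 0.116 ]
blue top [0.6767 0.1683 0.2   ] [0.7105 0.1907 0.09  ]
blackbig [ 0.6665 -0.185   0.2   ] [ 0.6992 -0.1999  0.09  ]
yel [ 0.582  -0.2103  0.2   ] [ 0.6058 -0.228   0.09  ]
jar [0.4445 0.2612 0.2   ] [0.4537 0.2934 0.09  ]
```

The dial thermometers are at these pixels in the scene view:
- Small black one on the lid collar: (306,230). In the top view it is at (263,170).
- Larger black one: (206,225).
- Yellow one: (212,195).
- Blue one: (388,290).

The thermometer I want is the small black one in the lid, and the close crop confirms it sits on the collar. It measures (0.590, 0.005) with its top at z 0.181, where 0.182 is expected. The cup is the narrow steel tube at scene (468,288), which measures (0.557, 0.358). The handle bar's middle is at (0.475, 0.002, 0.157).

```bash
python3 -m crank '[[-1,[0.355,0.29,-0.02],[0,0,0]],[-1,[0.355,0.29,-0.02],[0,0,0]],[-1,[0.355,0.29,-0.02],[0,0,0]],[-1,[0.355,0.29,-0.02],[0,0,0]],[-1,[0.355,0.29,-0.02],[0,0,0]],[-1,[0.355,0.29,-0.02],[0,0,0]],[-1,[0.355,0.29,-0.02],[0,0,0]],[-1,[0.355,0.29,-0.02],[0,0,0]]]'
```

```text
time_s: 1.05
tcp_pos: [0.3779, 0.3029, 0.2389]
ee_rot: [[0.965, -0.262, 0.0], [-0.262, -0.965, 0.001], [0.0, -0.001, -1.0]]
wrist_force: [0.4, 0.2, 0.3]
gripper_width: 1.002
```

```bash
python3 -m crank '[[-1,[0.352,0.288,0],[0,0,0]],[-1,[0.352,0.288,0],[0,0,0]],[-1,[0.352,0.288,0],[0,0,0]],[-1,[0.352,0.288,0],[0,0,0]],[-1,[0.352,0.288,0],[0,0,0]],[-1,[0.352,0.288,0],[0,0,0]],[-1,[0.352,0.288,0],[0,0,0]],[-1,[0.352,0.288,0],[0,0,0]]]'
python3 -m crank '[[-1,[0,0,0],[0,0,0.185]],[-1,[0,0,0],[0,0,0.185]],[-1,[0,0,0],[0,0,0.185]],[-1,[0,0,0],[0,0,0.185]],[-1,[0,0,0],[0,0,0.185]],[-1,[0,0,0],[0,0,0.185]],[-1,[0,0,0],[0,0,0.185]],[-1,[0,0,0],[0,0,0.185]]]'
python3 -m crank '[[-1,[0,0,0],[0,0,0.18]],[-1,[0,0,0],[0,0,0]],[-1,[0,0,0],[0,0,0]]]'
python3 - <<'E'
from h import *
for n in("wrist","top"):cv2.imwrite(f"pics/{n}1.png",cam(n)["img"])
print(r.sense()["joints"],r.sense()["tcp_pos"])
E
```

```text
time_s: 1.85
tcp_pos: [0.5892, 0.0066, 0.2385]
ee_rot: [[0.965, -0.263, 0.0], [-0.263, -0.965, 0.0], [-0.0, -0.0, -1.0]]
wrist_force: [0.8, 1.0, 0.6]
gripper_width: 1.001
time_s: 2.65
tcp_pos: [0.5883, 0.0083, 0.2384]
ee_rot: [[0.136, -0.991, -0.0], [-0.991, -0.136, 0.0], [-0.0, 0.0, -1.0]]
wrist_force: [-0.2, -0.2, 0.1]
gripper_width: 0.997
time_s: 2.95
tcp_pos: [0.5883, 0.0083, 0.2384]
ee_rot: [[0.004, -1.0, -0.0], [-1.0, -0.004, 0.0], [-0.0, 0.0, -1.0]]
wrist_force: [-0.5, 0.2, -0.2]
gripper_width: 1.0
[ 1.65656881e+01  1.78750424e+01 -3.43136797e+00 -1.85306980e-03
 -6.86988978e+01 -1.63797723e+01] [0.58838373 0.00831088 0.23850111]
```

View pics/wrist1.png

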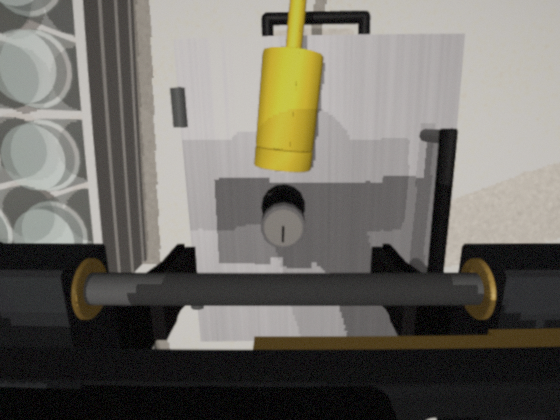

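Run:
```python
from h import *
np.set_printoptions(precision=4,suppress=True)
T=cam("top");S=cam("scene");W=cam("wrist")
print("camw",ray(W,(283,213))[0])
print("yel",tri([(T,(349,169)),(W,(284,160))]), "thermo wrist",atz(W,(283.5,226),.182))
print("black",tri([(T,(338,136)),(S,(205,213))]))
print("bar from wrist ends",atz(W,(449,132),.162))
```

```text
camw [ 0.59   -0.0616  0.4009]
yel [ 0.5467 -0.1157  0.5697] thermo wrist [0.5897 0.0045 0.182 ]
black [ 0.6642 -0.1824  0.2049]
bar from wrist ends [ 0.4786 -0.0556  0.162 ]
```

Run:
```python
import cv2
w=cv2.imread("pics/wrist1.png")[180:300,220:350]
cv2.imwrite("pics/w1c.png",cv2.resize(w,None,fx=5,fy=5,interpolation=cv2.INTER_CUBIC))
```

```text
(no output)
```

View pics/w1c.png

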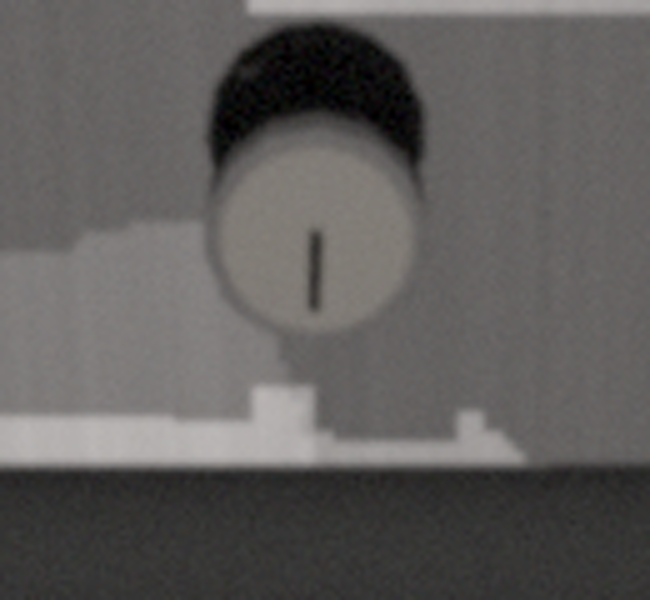

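Run:
```python
from h import *
S=cam("scene");cv2.imwrite("pics/scene1.png",S["img"])
W=cam("wrist")
for X in [(0.59,-0.21,.2),(0.6,-.22,.1),(.6,-.22,0)]:print(proj(W,X))
```

```text
[ 283.8056942 -197.6238919]
[270.10424486 -97.39998192]
[273.66109305 -38.41080179]
```

View pics/scene1.png

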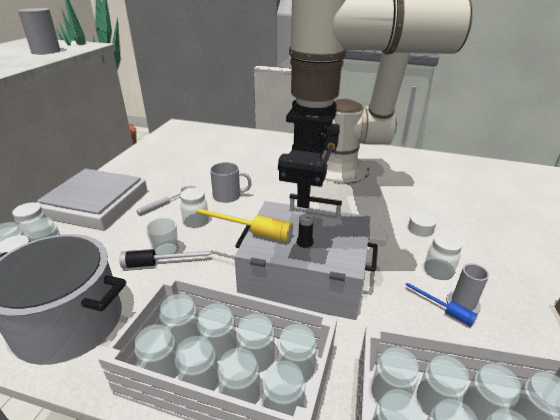

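View pics/top1.png

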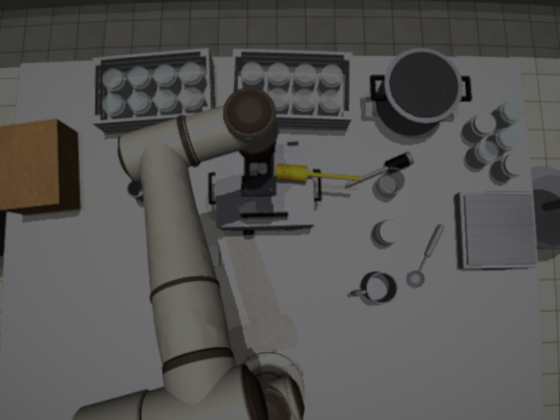

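The decoy thermometers were standing free and toppled over by themselves. Yellow now lies on the lid, so I'm checking its clearance to the target and whether the cup has moved.

Run:
```python
from h import *
np.set_printoptions(precision=4,suppress=True)
T=cam("top");S=cam("scene");W=cam("wrist")
for n,p,z in [("yel end c",(285,158),.14),("yel endL",(256,164),.134),("yel endR",(313,164),.134),("yel back",(292,52),.14),("stem",(297,5),.14)]: print(n,atz(W,p,z))
cv2.imwrite("pics/s1c.png",cv2.resize(S["img"][190:330,190:500],None,fx=2.5,fy=2.5,interpolation=cv2.INTER_CUBIC))
```

```text
yel end c [ 0.5886 -0.0355  0.14  ]
yel endL [ 0.6107 -0.0303  0.134 ]
yel endR [ 0.5673 -0.0304  0.134 ]
yel back [ 0.584  -0.1086  0.14  ]
stem [ 0.5808 -0.1384  0.14  ]
```

View pics/s1c.png

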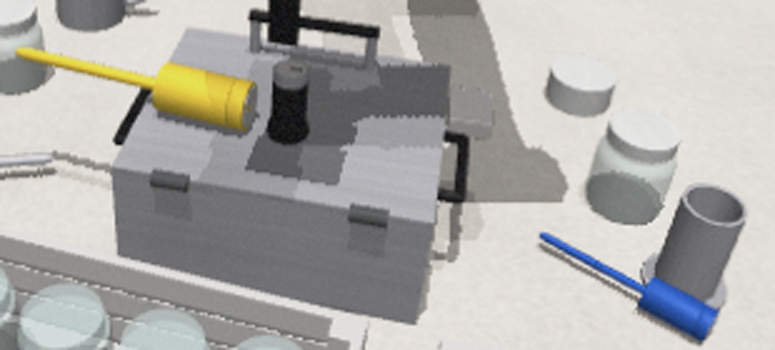

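```bash
python3 -m crank '[[-1,[0.038,-0.014,0],[0,0,0]],[-1,[0,0,0.245],[0,0,0]],[-1,[0,0,0.245],[0,0,0]],[-1,[0,0,0.245],[0,0,0]],[-1,[0,0,0.24],[0,0,0]],[1,[0,0,0],[0,0,0]],[1,[0,0,0],[0,0,0]],[1,[0,0,0],[0,0,0]]]'
python3 -m crank '[[1,[0,0,0],[0,0,0]],[1,[0,0,0],[0,0,0]],[1,[0,0,0],[0,0,0]],[1,[0,0,0],[0,0,0]]]'
```

```text
time_s: 4.25
tcp_pos: [0.591, 0.0046, 0.1427]
ee_rot: [[0.002, -1.0, 0.003], [-1.0, -0.002, 0.0], [-0.0, -0.003, -1.0]]
wrist_force: [-0.1, -0.1, 0.3]
gripper_width: 0.816
time_s: 4.65
tcp_pos: [0.5899, 0.0045, 0.1414]
ee_rot: [[0.001, -1.0, 0.001], [-1.0, -0.001, 0.0], [-0.0, -0.001, -1.0]]
wrist_force: [-0.1, 0.0, -0.2]
gripper_width: 0.449
```

```bash
python3 -m crank '[[1,[0,0,0],[0,0,0]],[1,[0,0,0],[0,0,0]],[1,[0,0,0],[0,0,0]],[1,[0,0,0],[0,0,0]]]'
```

```text
time_s: 5.05
tcp_pos: [0.5897, 0.0045, 0.1411]
ee_rot: [[0.001, -1.0, -0.0], [-1.0, -0.001, -0.0], [0.0, 0.0, -1.0]]
wrist_force: [-0.4, 0.6, 2.0]
gripper_width: 0.342
```

```bash
python3 -m crank '[[1,[0,0,0],[0,0,0]],[1,[0,0,-0.1],[0,0,0]],[1,[0,0,-0.3],[0,0,0]],[1,[0,0,-0.3],[0,0,0]],[1,[0,0,-0.3],[0,0,0]],[1,[0,0,-0.3],[0,0,0]],[1,[0,0,-0.2],[0,0,0]],[1,[0,0,0],[0,0,0]]]'
python3 - <<'E'
from h import *
cv2.imwrite("pics/scene2.png",cam("scene")["img"])
cv2.imwrite("pics/top2.png",cam("top")["img"])
E
```

```text
time_s: 5.85
tcp_pos: [0.5915, 0.0046, 0.295]
ee_rot: [[0.001, -1.0, 0.008], [-1.0, -0.001, 0.001], [-0.001, -0.008, -1.0]]
wrist_force: [-0.5, -0.2, -1.4]
gripper_width: 0.339
```

View pics/scene2.png

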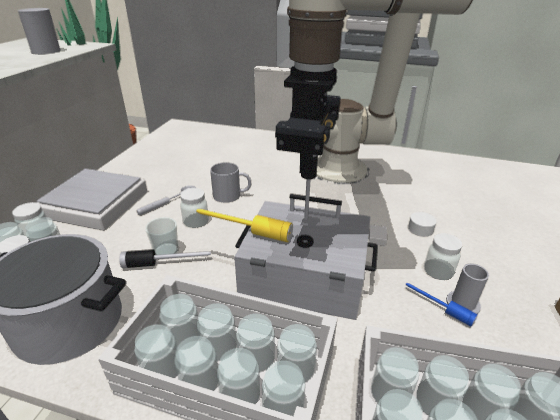

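View pics/top2.png

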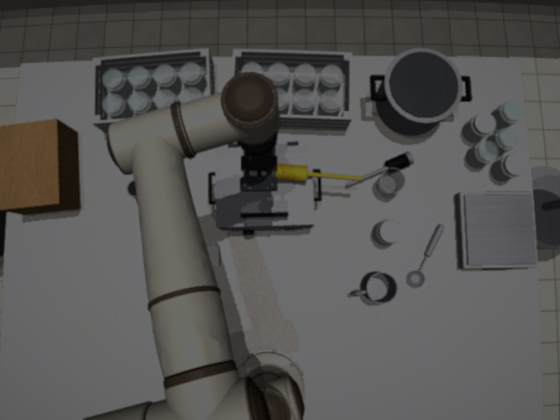

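Thermometer is out (tip hanging free below the hand, collar empty at (306,241)); cup unmoved at (475,273). Next I carry it to the cup.

```bash
python3 -m crank '[[1,[-0.43,0.047,0],[0,0,0]],[1,[-0.43,0.047,0],[0,0,0]],[1,[-0.43,0.047,0],[0,0,0]],[1,[-0.43,0.047,0],[0,0,0]],[1,[-0.43,0.047,0],[0,0,0]],[1,[-0.43,0.047,0],[0,0,0]],[1,[-0.43,0.047,0],[0,-0.167,0]],[1,[0,0,0],[0,-0.167,0]]]'
python3 -m crank '[[1,[0,0,0],[0,0,0]],[1,[0,0,0],[0,0,0]],[1,[0,0,0],[0,0,0]]]'
python3 - <<'E'
from h import *
cv2.imwrite("pics/scene3.png",cam("scene")["img"])
cv2.imwrite("pics/top3.png",cam("top")["img"])
cv2.imwrite("pics/wrist3.png",cam("wrist")["img"])
s=r.sense();print(s["tcp_pos"],s["ee_rot"])
E
```

```text
time_s: 6.75
tcp_pos: [0.5547, 0.3111, 0.2873]
ee_rot: [[0.007, -1.0, -0.006], [-0.965, -0.008, 0.262], [-0.262, 0.004, -0.965]]
wrist_force: [0.5, -1.9, -2.1]
gripper_width: 0.338
time_s: 7.05
tcp_pos: [0.5563, 0.305, 0.2898]
ee_rot: [[0.001, -1.0, -0.002], [-0.966, -0.001, 0.257], [-0.257, 0.002, -0.966]]
wrist_force: [0.7, 0.5, -1.5]
gripper_width: 0.336
[0.55641225 0.30554771 0.29039078] [[ 1.28383633e-03 -9.99998445e-01 -1.20938399e-03]
 [-9.66101368e-01 -1.55253103e-03  2.58158355e-01]
 [-2.58159831e-01  8.36954451e-04 -9.66101859e-01]]
```

View pics/scene3.png

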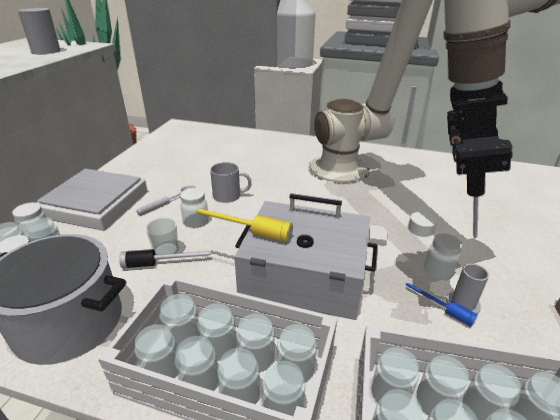

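View pics/wrist3.png

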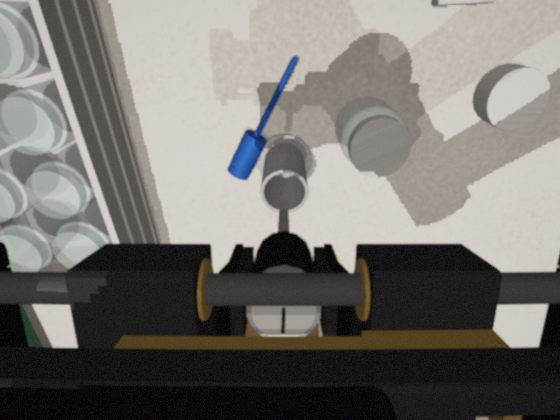

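Run:
```python
from h import *
np.set_printoptions(precision=4,suppress=True)
W=cam("wrist");S=cam("scene");s=r.sense()
print("cup",atz(W,(285,189.5),.095), "foot",atz(W,(287,162),.003))
tip=s["tcp_pos"]+.115*s["ee_rot"][:,2];print(tip,proj(S,tip))
img=cv2.resize(S["img"][160:320,400:500],None,fx=5,fy=5);cv2.imwrite("pics/s3c.png",img[:, :]) if 0 else cv2.imwrite("pics/s3c.png",cv2.resize(S["img"][180:300,430:530],None,fx=5,fy=5,interpolation=cv2.INTER_CUBIC))
cv2.imwrite("pics/w3c.png",cv2.resize(W["img"][120:240,210:360],None,fx=5,fy=5,interpolation=cv2.INTER_CUBIC))
```

```text
cup [0.5558 0.3577 0.095 ] foot [0.5527 0.3626 0.003 ]
[0.5564 0.3353 0.1796] [475.1987 236.6457]
```

View pics/w3c.png

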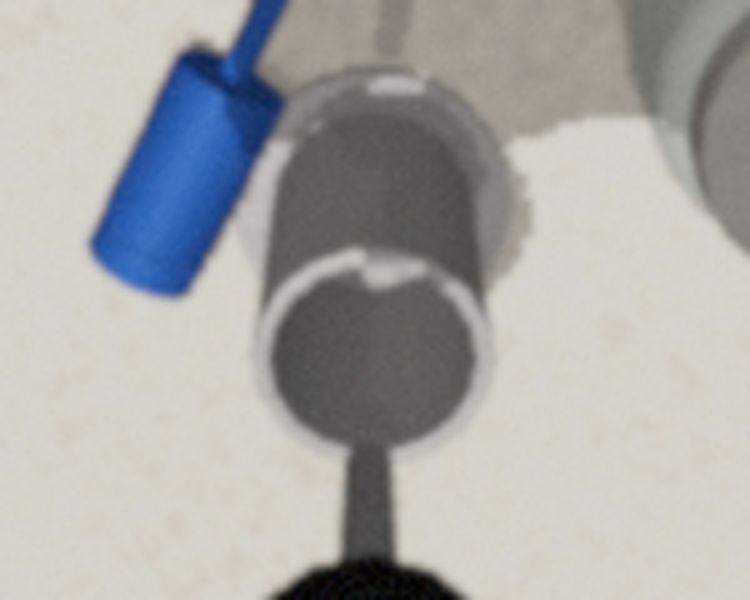

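View pics/s3c.png

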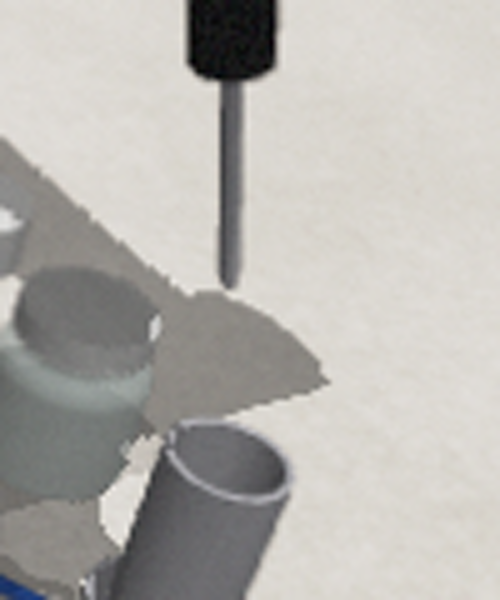

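```bash
python3 -m crank '[[1,[0.11,0,0],[0,0,0]],[1,[0,0,0.2],[0,0,0]],[1,[0,0,0.25],[0,0,0]],[1,[0,0,0.25],[0,0,0]],[1,[0,0,0.25],[0,0,0]],[1,[0,0,0.25],[0,0,0]],[1,[0,0,0.2],[0,0,0]],[1,[0,0,0.05],[0,0,0]]]'
python3 - <<'E'
from h import *
S=cam("scene");s=r.sense()
print(s["tcp_pos"]+.115*s["ee_rot"][:,2],s["wrist_force"])
cv2.imwrite("pics/s4c.png",cv2.resize(S["img"][200:330,400:530],None,fx=4.5,fy=4.5,interpolation=cv2.INTER_CUBIC))
E
```

```text
time_s: 8.1
tcp_pos: [0.5551, 0.3314, 0.1451]
ee_rot: [[-0.0, -1.0, -0.005], [-0.967, -0.001, 0.256], [-0.256, 0.005, -0.967]]
wrist_force: [-0.3, -0.5, -0.9]
gripper_width: 0.335
[0.55514459 0.36117859 0.03462654] [-0.15676826 -0.47763252 -0.68784751]
```

View pics/s4c.png

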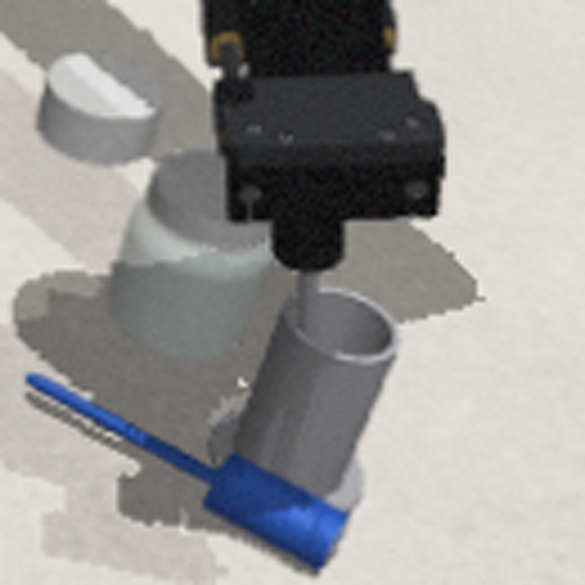

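```bash
python3 -m crank '[[1,[0,0,0.1],[0,0,0]],[1,[0,0,0.1],[0,0,0]],[1,[0,0,0.05],[0,0,0]],[1,[0,0,0],[0,0,0]],[1,[0,0,0],[0,0,0]]]'
```

```text
time_s: 8.65
tcp_pos: [0.5567, 0.339, 0.1243]
ee_rot: [[0.002, -1.0, 0.0], [-0.966, -0.001, 0.259], [-0.259, -0.001, -0.966]]
wrist_force: [-0.2, -0.7, -1.1]
gripper_width: 0.336
```

```bash
python3 -m crank '[[1,[0,0,0.04],[0,0,0]],[1,[0,0,0.03],[0,0,0]],[1,[0,0,0],[0,0,0]],[1,[0,0,0],[0,0,0]]]'
```

```text
time_s: 9.05
tcp_pos: [0.5565, 0.3408, 0.1172]
ee_rot: [[0.001, -1.0, -0.0], [-0.966, -0.001, 0.259], [-0.259, 0.0, -0.966]]
wrist_force: [0.2, -0.8, -1.0]
gripper_width: 0.335
```

```bash
python3 -m crank '[[0,[0,0,0],[0,0,0]],[0,[0,0,0],[0,0,0]],[0,[0,0,0],[0,0,0]],[-0.3,[0,0,0],[0,0,0]],[-0.5,[0,0,0],[0,0,0]],[-0.5,[0,0,0],[0,0,0]],[-0.5,[0,0,0],[0,0,0]]]'
python3 - <<'E'
from h import *
S=cam("scene");s=r.sense()
cv2.imwrite("pics/s5c.png",cv2.resize(S["img"][200:330,400:530],None,fx=4.5,fy=4.5,interpolation=cv2.INTER_CUBIC))
cv2.imwrite("pics/w5.png",cam("wrist")["img"])
E
```

```text
time_s: 9.75
tcp_pos: [0.5565, 0.3408, 0.1173]
ee_rot: [[0.001, -1.0, -0.0], [-0.966, -0.001, 0.259], [-0.259, -0.0, -0.966]]
wrist_force: [-0.3, -0.3, -0.4]
gripper_width: 0.726
```

View pics/s5c.png

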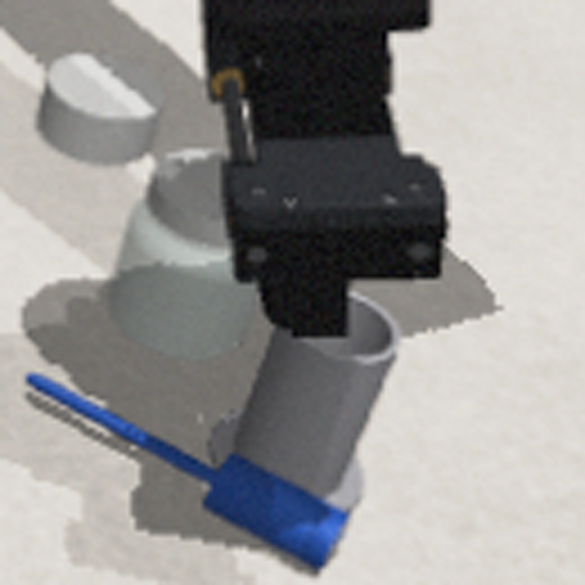

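View pics/w5.png

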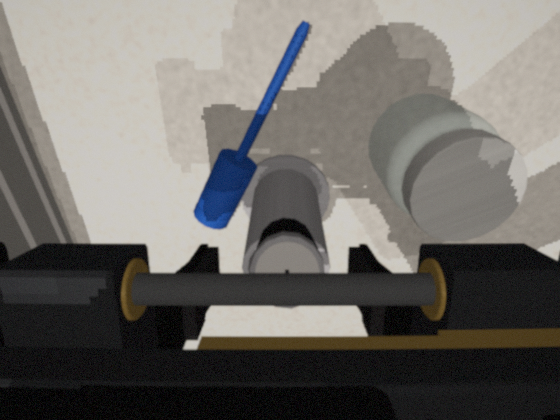

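```bash
python3 -m crank '[[-0.7,[0,0,-0.05],[0,0,0]],[-0.7,[0,0,-0.15],[0,0,0]],[-0.7,[0,0,-0.25],[0,0,0]],[-0.7,[0,0,-0.35],[0,0,0]],[-0.7,[0,0,-0.35],[0,0,0]],[-0.7,[0,0,-0.35],[0,0,0]],[-0.7,[0,0,0],[0,0.167,0]],[-0.7,[0,0,0],[0,0.167,0]]]'
python3 - <<'E'
from h import *
S=cam("scene");s=r.sense()
cv2.imwrite("pics/s6.png",S["img"])
cv2.imwrite("pics/s6c.png",cv2.resize(S["img"][200:330,400:530],None,fx=4.5,fy=4.5,interpolation=cv2.INTER_CUBIC))
E
```

```text
time_s: 10.65
tcp_pos: [0.558, 0.3004, 0.2673]
ee_rot: [[-0.002, -1.0, 0.007], [-1.0, 0.002, -0.0], [0.0, -0.007, -1.0]]
wrist_force: [-0.1, 0.2, -1.1]
gripper_width: 0.848
```

View pics/s6c.png

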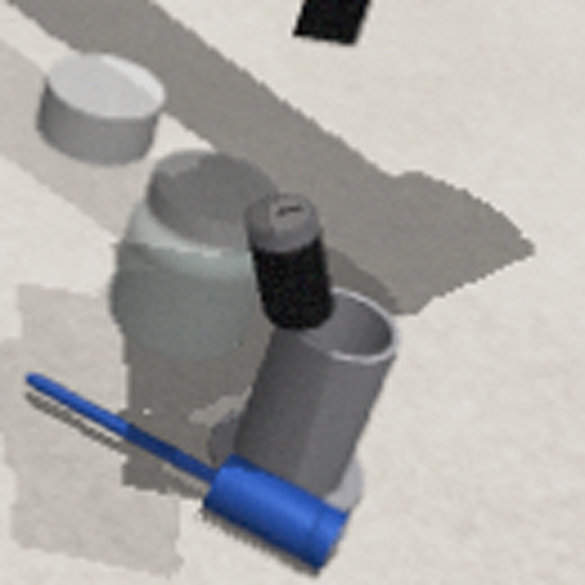

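View pics/s6.png

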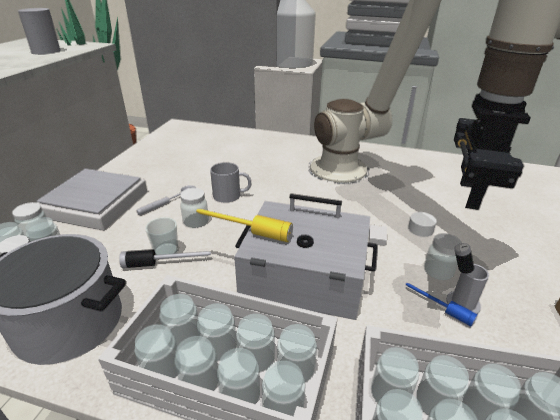

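The thermometer stands leaning in the cup. Yellow, lying loose on the lid, would slide off when the lid opens. I'll lay it aside in front of the warmer first.

```bash
python3 -m crank '[[-0.7,[0.46,-0.035,0.02],[0,0,0]],[-0.7,[0.46,-0.035,0.02],[0,0,0]],[-0.7,[0.46,-0.035,0.02],[0,0,0]],[-0.7,[0.46,-0.035,0.02],[0,0,0]],[-0.7,[0.46,-0.035,0.02],[0,0,0]],[-0.7,[0.46,-0.035,0.02],[0,0,0]],[-0.7,[0.46,-0.035,0.02],[0,0,0]],[-0.7,[0.46,-0.035,0.02],[0,0,0]]]'
python3 -m crank '[[-0.7,[0,0,0],[0,0,0]],[-0.7,[0,0,0],[0,0,0]]]'
python3 - <<'E'
from h import *
np.set_printoptions(precision=4,suppress=True)
cv2.imwrite("pics/w7.png",cam("wrist")["img"])
T=cam("top");cv2.imwrite("pics/t7.png",T["img"])
for n,p,z in [("jarR",(388,232),.09),("jug",(377,288),.095),("jughandle",(352,293),.06),("block",(211,255),.022)]:print(n,atz(T,p,z))
E
```

```text
time_s: 11.5
tcp_pos: [0.5849, -0.0682, 0.2476]
ee_rot: [[0.001, -1.0, 0.002], [-1.0, -0.001, 0.0], [-0.0, -0.002, -1.0]]
wrist_force: [1.5, -0.5, 0.3]
gripper_width: 0.849
time_s: 11.7
tcp_pos: [0.5849, -0.0674, 0.247]
ee_rot: [[-0.001, -1.0, 0.001], [-1.0, 0.001, 0.0], [-0.0, -0.001, -1.0]]
wrist_force: [0.1, 0.9, -0.3]
gripper_width: 0.852
jarR [ 0.4324 -0.3295  0.09  ]
jug [ 0.2837 -0.2946  0.095 ]
jughandle [ 0.2686 -0.2335  0.06  ]
block [0.3735 0.1584 0.022 ]
```

View pics/w7.png

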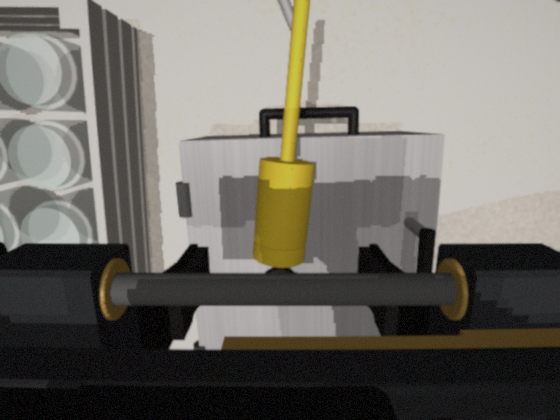

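View pics/t7.png

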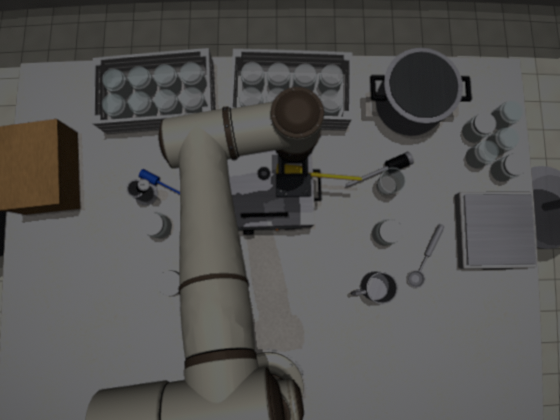

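```bash
python3 -m crank '[[-0.7,[0,0,0.25],[0,0,0]],[-0.7,[0,0,0.25],[0,0,0]],[-0.7,[0,0,0.25],[0,0,0]],[-0.7,[0,0,0.25],[0,0,0]],[-0.7,[0,0,0.23],[0,0,0]],[1,[0,0,0],[0,0,0]],[1,[0,0,0],[0,0,0]],[1,[0,0,0],[0,0,0]]]'
python3 -m crank '[[1,[0,0,0],[0,0,0]],[1,[0,0,0],[0,0,0]],[1,[0,0,0],[0,0,0]],[1,[0,0,0],[0,0,0]],[1,[0,0,0],[0,0,0]]]'
```

```text
time_s: 12.6
tcp_pos: [0.5863, -0.0654, 0.125]
ee_rot: [[0.003, -1.0, 0.003], [-1.0, -0.003, 0.0], [-0.0, -0.003, -1.0]]
wrist_force: [-0.6, -0.1, 0.1]
gripper_width: 0.664
time_s: 13.1
tcp_pos: [0.5859, -0.0659, 0.1244]
ee_rot: [[0.002, -1.0, 0.003], [-1.0, -0.002, 0.0], [-0.0, -0.003, -1.0]]
wrist_force: [-0.5, 1.1, 6.3]
gripper_width: 0.5
```

```bash
python3 -m crank '[[1,[0,0,-0.1],[0,0,0]],[1,[0,0,-0.3],[0,0,0]],[1,[0,0,-0.4],[0,0,0]],[1,[0,0,-0.4],[0,0,0]],[1,[-0.07,0.41,0],[0,0,0]],[1,[-0.07,0.41,0],[0,0,0]],[1,[-0.07,0.41,0],[0,0,0]],[1,[-0.07,0.41,0],[0,0,0]]]'
python3 -m crank '[[1,[-0.08,0.41,0],[0,0,0]],[1,[0,0,0],[0,0,0.18]],[1,[0,0,0],[0,0,0.18]],[1,[0,0,0],[0,0,0.18]],[1,[0,0,0],[0,0,0.18]],[1,[0,0,0],[0,0,0.18]],[1,[0,0,0],[0,0,0.18]],[1,[0,0,0],[0,0,0.18]]]'
python3 -m crank '[[1,[0,0,0],[0,0,0.18]],[1,[0,0,0],[0,0,0.18]],[1,[0,0,0],[0,0,0.18]],[1,[0,0,0],[0,0,0.18]],[1,[0,0,0],[0,0,0.02]],[1,[0,0,0],[0,0,0]],[1,[0,0,0],[0,0,0]]]'
python3 - <<'E'
from h import *
cv2.imwrite("pics/s8.png",cam("scene")["img"])
cv2.imwrite("pics/w8.png",cam("wrist")["img"])
print(r.sense()["joints"])
E
```

```text
time_s: 13.9
tcp_pos: [0.4181, -0.0386, 0.2419]
ee_rot: [[0.0, -1.0, -0.003], [-1.0, -0.0, -0.0], [0.0, 0.003, -1.0]]
wrist_force: [-0.5, 0.0, -3.0]
gripper_width: 0.492
time_s: 14.7
tcp_pos: [0.3787, -0.0307, 0.2423]
ee_rot: [[-0.839, -0.545, -0.003], [-0.545, 0.839, -0.0], [0.002, 0.001, -1.0]]
wrist_force: [-0.3, 0.2, -2.5]
gripper_width: 0.496
time_s: 15.4
tcp_pos: [0.3796, -0.0305, 0.2429]
ee_rot: [[-1.0, -0.003, -0.001], [-0.003, 1.0, -0.0], [0.001, -0.0, -1.0]]
wrist_force: [0.9, -0.3, -3.4]
gripper_width: 0.499
[ 2.02112090e+01 -3.84558402e+00 -2.83170743e+01 -7.31729658e-03
 -6.55487683e+01 -1.10074074e+02]
```

View pics/s8.png

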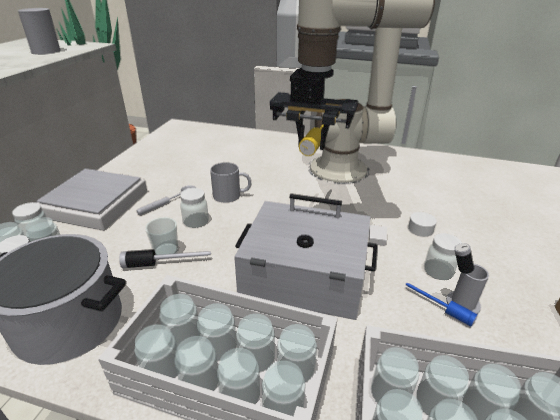

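View pics/w8.png

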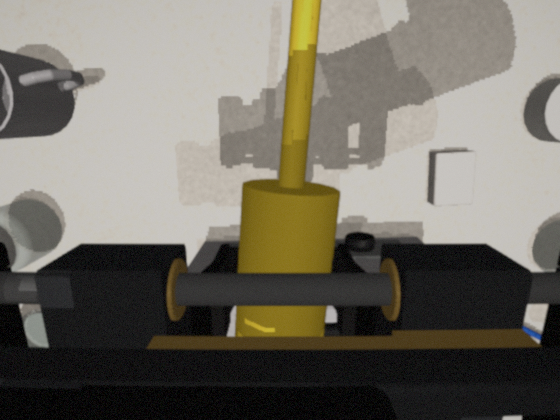

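```bash
python3 -m crank '[[1,[0,0,0.3],[0,0,0]],[1,[0,0,0.35],[0,0,0]],[1,[0,0,0.35],[0,0,0]],[1,[0,0,0.35],[0,0,0]],[1,[0,0,0.35],[0,0,0]],[1,[0,0,0.3],[0,0,0]],[1,[0,0,0.15],[0,0,0]],[1,[0,0,0.1],[0,0,0]]]'
python3 -m crank '[[1,[0,0,0.05],[0,0,0]],[1,[0,0,0],[0,0,0]],[1,[0,0,0],[0,0,0]]]'
```

```text
time_s: 16.3
tcp_pos: [0.3799, -0.0305, 0.0169]
ee_rot: [[-1.0, -0.003, -0.002], [-0.003, 1.0, -0.001], [0.002, -0.001, -1.0]]
wrist_force: [-0.3, -0.4, -3.9]
gripper_width: 0.499
time_s: 16.6
tcp_pos: [0.3807, -0.0302, 0.0136]
ee_rot: [[-1.0, -0.002, 0.001], [-0.002, 1.0, 0.0], [-0.001, 0.0, -1.0]]
wrist_force: [0.9, 0.4, -3.1]
gripper_width: 0.497
```

```bash
python3 -m crank '[[1,[0,0,0.02],[0,0,0]],[1,[0,0,0.02],[0,0,0]],[1,[0,0,0],[0,0,0]],[1,[0,0,0],[0,0,0]]]'
```

```text
time_s: 17.0
tcp_pos: [0.3801, -0.0303, 0.0093]
ee_rot: [[-1.0, -0.001, 0.0], [-0.001, 1.0, 0.0], [-0.0, 0.0, -1.0]]
wrist_force: [0.3, 0.3, -3.1]
gripper_width: 0.496
```

Now I release slowly and back off.

```bash
python3 -m crank '[[0.3,[0,0,0],[0,0,0]],[-0.1,[0,0,0],[0,0,0]],[-0.2,[0,0,0],[0,0,0]],[-0.3,[0,0,0],[0,0,0]],[-0.5,[0,0,0],[0,0,0]],[-0.6,[0,0,0],[0,0,0]],[-0.6,[0,0,0],[0,0,0]]]'
python3 -m crank '[[-0.6,[0,0,-0.1],[0,0,0]],[-0.6,[0,0,-0.3],[0,0,0]],[-0.6,[0,0,-0.4],[0,0,0]],[-0.6,[0,0,-0.4],[0,0,0]],[-0.6,[0,0,-0.4],[0,0,0]],[-0.6,[0,0,-0.4],[0,0,0]],[-0.6,[0,0,-0.2],[0,0,0]],[-0.6,[0,0,0],[0,0,0]]]'
python3 - <<'E'
from h import *
cv2.imwrite("pics/s9.png",cam("scene")["img"])
cv2.imwrite("pics/w9.png",cam("wrist")["img"])
E
```

```text
time_s: 17.7
tcp_pos: [0.38, -0.0304, 0.0092]
ee_rot: [[-1.0, -0.001, 0.0], [-0.001, 1.0, 0.0], [-0.0, 0.0, -1.0]]
wrist_force: [-0.5, -0.0, 0.2]
gripper_width: 0.779
time_s: 18.5
tcp_pos: [0.3817, -0.03, 0.2323]
ee_rot: [[-1.0, -0.002, 0.008], [-0.002, 1.0, 0.002], [-0.008, 0.002, -1.0]]
wrist_force: [-0.2, 0.4, 0.4]
gripper_width: 0.8
```

View pics/s9.png

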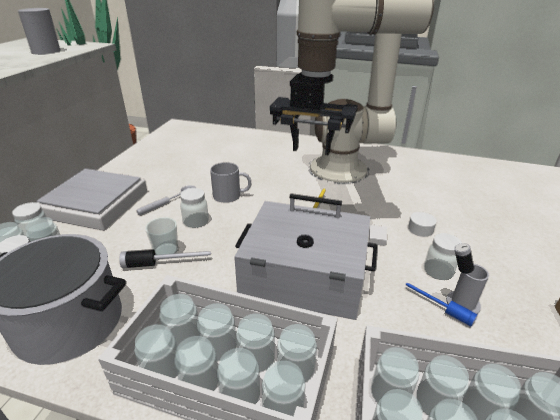

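View pics/w9.png

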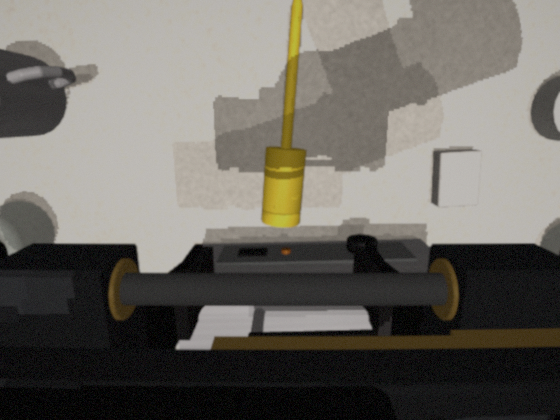

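```bash
python3 -m crank '[[-0.4,[0,0,0],[0,0,-0.184]],[-0.4,[0,0,0],[0,0,-0.184]],[-0.4,[0,0,0],[0,0,-0.184]],[-0.4,[0,0,0],[0,0,-0.184]],[-0.4,[0,0,0],[0,0,-0.184]],[-0.4,[0,0,0],[0,0,-0.184]],[-0.4,[0,0,0],[0,0,-0.184]],[-0.4,[0,0,0],[0,0,-0.184]]]'
python3 -m crank '[[-0.4,[0,0,0],[0,0,-0.184]],[-0.4,[0,0,0],[0,0,-0.184]],[-0.4,[0,0,0],[0,0,-0.184]],[-0.4,[-0.11,-0.32,0],[0,0,0]],[-0.4,[-0.11,-0.32,0],[0,0,0]],[-0.4,[-0.1,-0.31,0],[0,0,0]],[-0.4,[0,0,0],[0,0,0]],[-0.4,[0,0,0],[0,0,0]]]'
python3 - <<'E'
from h import *
W=cam("wrist");cv2.imwrite("pics/w10.png",W["img"])
s=r.sense();print(s["tcp_pos"],s["joints"])
for y in(-.058,0.062):print(proj(W,(.475,y,.156)))
E
```

```text
time_s: 19.4
tcp_pos: [0.3789, -0.0306, 0.2272]
ee_rot: [[-0.396, -0.918, -0.004], [-0.918, 0.396, -0.001], [0.003, 0.003, -1.0]]
wrist_force: [-0.4, 0.6, 0.2]
gripper_width: 0.697
time_s: 20.2
tcp_pos: [0.4733, 0.0034, 0.2268]
ee_rot: [[0.02, -1.0, -0.005], [-1.0, -0.02, -0.001], [0.001, 0.005, -1.0]]
wrist_force: [-0.3, -0.5, -0.6]
gripper_width: 0.703
[0.47296196 0.00321695 0.22734449] [ 2.01155919e+01  6.98585798e+00 -1.93946343e+01 -3.37088802e-02
 -6.38664673e+01 -1.89666786e+01]
[284.15764423 135.2576249 ]
[280.85847639 301.36542521]
```

View pics/w10.png

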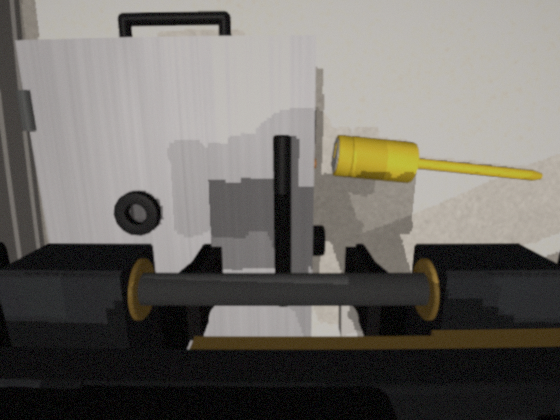

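```bash
python3 -m crank '[[-0.4,[0,-0.02,0.2],[0,0,0]],[-0.4,[0,0,0.25],[0,0,0]],[-0.4,[0,0,0.25],[0,0,0]],[-0.4,[0,0,0.2],[0,0,0]],[-0.4,[0,0,0],[0,0,0]],[1,[0,0,0],[0,0,0]],[1,[0,0,0],[0,0,0]],[1,[0,0,0],[0,0,0]]]'
python3 -m crank '[[1,[0,0,0],[0,0,0]],[1,[0,0,0],[0,0,0]],[1,[0,0,0],[0,0,0]],[1,[0,0,0],[0,0,0]],[1,[0,0,0],[0,0,0]],[1,[0,0,0],[0,0,0]],[1,[0,0,0],[0,0,0]]]'
```

```text
time_s: 21.05
tcp_pos: [0.4769, 0.0037, 0.1404]
ee_rot: [[0.02, -1.0, 0.003], [-1.0, -0.02, 0.001], [-0.001, -0.003, -1.0]]
wrist_force: [-0.4, -0.5, -0.3]
gripper_width: 0.505
time_s: 21.75
tcp_pos: [0.4737, 0.0032, 0.1388]
ee_rot: [[0.02, -1.0, -0.006], [-1.0, -0.02, -0.001], [0.001, 0.006, -1.0]]
wrist_force: [-5.1, 1.8, 3.4]
gripper_width: 0.133
```

```bash
python3 -m crank '[[1,[0,0,0],[0,0,0]],[1,[0,0,0],[0,0,0]],[1,[0,-0.024,-0.084],[0,0,0]],[1,[0,-0.024,-0.084],[0,0,0]],[1,[0,-0.031,-0.082],[0,0,0]],[1,[0,-0.031,-0.082],[0,0,0]],[1,[0,0,0],[0,0,0]],[1,[0,0,0],[0,0,0]]]'
python3 - <<'E'
from h import *
S=cam("scene");cv2.imwrite("pics/s11.png",S["img"])
s=r.sense();print(s["tcp_pos"],s["wrist_force"])
E
```

```text
time_s: 22.55
tcp_pos: [0.4841, 0.0034, 0.1715]
ee_rot: [[0.019, -1.0, -0.008], [-1.0, -0.019, -0.001], [0.0, 0.008, -1.0]]
wrist_force: [-8.2, 1.7, -1.1]
gripper_width: 0.128
[0.48404886 0.00339593 0.17140654] [-6.74402747  1.3076647  -0.23593207]
```

View pics/s11.png

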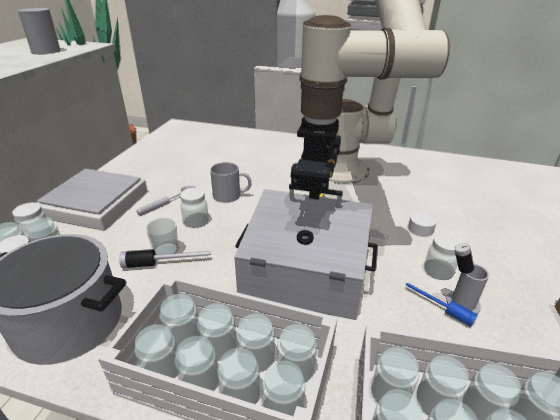

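```bash
python3 -m crank '[[1,[0,-0.028,-0.078],[0,0,0]],[1,[0,-0.034,-0.078],[0,0,0]],[1,[0,-0.042,-0.075],[0,0,0]],[1,[0,-0.044,-0.075],[0,0,0]],[1,[0,-0.05,-0.071],[0,0,0]],[1,[0,-0.051,-0.071],[0,0,0]],[1,[0,0,0],[0,0,0]],[1,[0,0,0],[0,0,0]]]'
```

```text
time_s: 23.4
tcp_pos: [0.5102, 0.0041, 0.2175]
ee_rot: [[0.02, -1.0, -0.005], [-1.0, -0.02, -0.0], [0.0, 0.005, -1.0]]
wrist_force: [-6.9, 2.4, 1.1]
gripper_width: 0.126
```

```bash
python3 -m crank '[[1,[0,-0.055,-0.067],[0,0,0]],[1,[0,-0.056,-0.067],[0,0,0]],[1,[0,-0.062,-0.061],[0,0,0]],[1,[0,-0.062,-0.061],[0,0,0]],[1,[0,-0.067,-0.055],[0,0,0]],[1,[0,-0.067,-0.055],[0,0,0]],[1,[0,0,0],[0,0,0]],[1,[0,0,0],[0,0,0]]]'
python3 -m crank '[[1,[0,-0.07,-0.05],[0,0,0]],[1,[0,-0.07,-0.048],[0,0,0]],[1,[0,0,0],[0,0,0]],[1,[0,0,0],[0,0,0]],[1,[0,0,0],[0,0,0]]]'
python3 - <<'E'
from h import *
for n in("scene","wrist","top"):cv2.imwrite(f"pics/{n}12.png",cam(n)["img"])
s=r.sense();g=s["tcp_pos"]-.019*s["ee_rot"][:,2];print(s["tcp_pos"],g,s["wrist_force"])
hx=.475+.195
for hx in(.668,.670,.672):print(np.degrees(np.arctan2(g[2]-.110,hx-g[0]))-13.27, np.hypot(g[2]-.11,hx-g[0]))
E
```

```text
time_s: 24.2
tcp_pos: [0.548, 0.0049, 0.2562]
ee_rot: [[0.021, -1.0, -0.002], [-1.0, -0.021, -0.001], [0.001, 0.002, -1.0]]
wrist_force: [-9.6, 2.4, 7.8]
gripper_width: 0.127
time_s: 24.7
tcp_pos: [0.5625, 0.005, 0.2663]
ee_rot: [[0.021, -1.0, 0.0], [-1.0, -0.021, -0.001], [0.001, -0.0, -1.0]]
wrist_force: [-6.8, 1.2, 7.8]
gripper_width: 0.129
[0.56250144 0.00498808 0.26631541] [0.56249918 0.00500314 0.2853154 ] [-7.01110281  1.94405157  7.8712594 ]
45.69142765595274 0.20461161750655404
45.213987709745126 0.20564998737660908
44.74137736287257 0.20670249296356002
```

View pics/scene12.png

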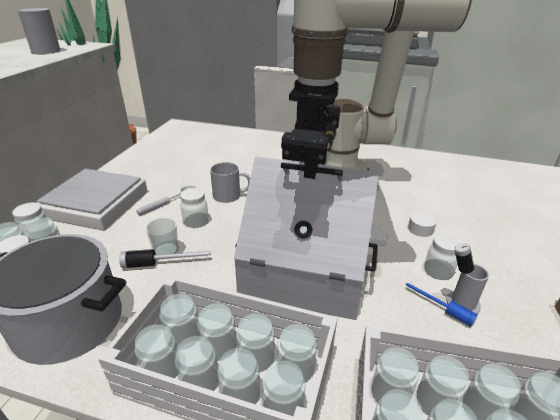

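View pics/wrist12.png

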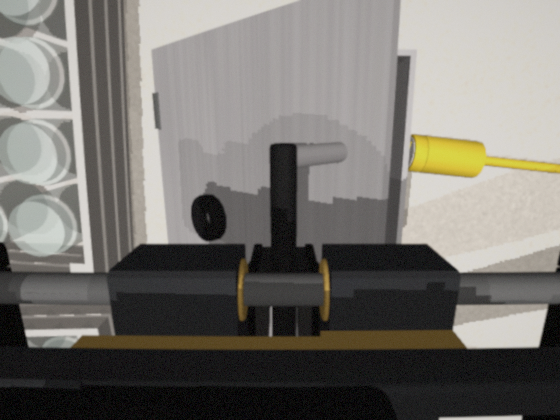

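View pics/top12.png

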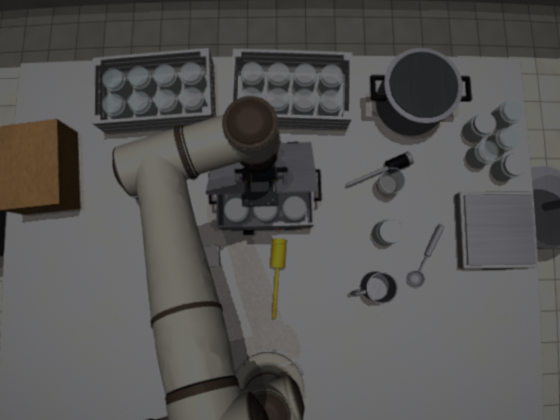

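Run:
```python
from h import *
S=cam("scene");im=cv2.resize(S["img"][140:290,220:400],None,fx=4,fy=4,interpolation=cv2.INTER_CUBIC)
cv2.imwrite("pics/s13c.png",im)
yaw=np.radians(1.2);Rz=np.array([[np.cos(yaw),-np.sin(yaw),0],[np.sin(yaw),np.cos(yaw),0],[0,0,1]])
H=np.array([.6695,.0048,.110])
def P(phi,l,y,h):
    p=np.radians(phi);return H+Rz@np.array([-l*np.cos(p)+h*np.sin(p),y,l*np.sin(p)+h*np.cos(p)])
def cc(X):return np.round((proj(S,X)-[220,140])*4+2,1)
for phi in(0,):print("hinge corners",cc(P(0,0,-.13,.006)),cc(P(0,0,.13,.006)))
for phi in(41,43,45,47):
    print(phi,"R,L corner",cc(P(phi,.22,-.13,.006)),cc(P(phi,.22,.13,.006)),"collar top",cc(P(phi,.08,0,.016)),"bar ends",cc(P(phi,.195,-.06,.046)),cc(P(phi,.195,.06,.046)))
```

```text
hinge corners [ 52.6 465.3] [569.2 558.2]
41 R,L corner [142.8  73.3] [631.2 136.3] collar top [328.8 356.1] bar ends [247.7 103.5] [485.8 134.7]
43 R,L corner [139.5  68.1] [632.4 131.4] collar top [328. 356.] bar ends [245.  101.4] [485.2 132.9]
45 R,L corner [136.   63.2] [633.5 126.8] collar top [327.1 356.1] bar ends [242.   99.8] [484.4 131.5]
47 R,L corner [132.4  58.7] [634.5 122.7] collar top [326.2 356.3] bar ends [239.   98.6] [483.5 130.5]
```

View pics/s13c.png

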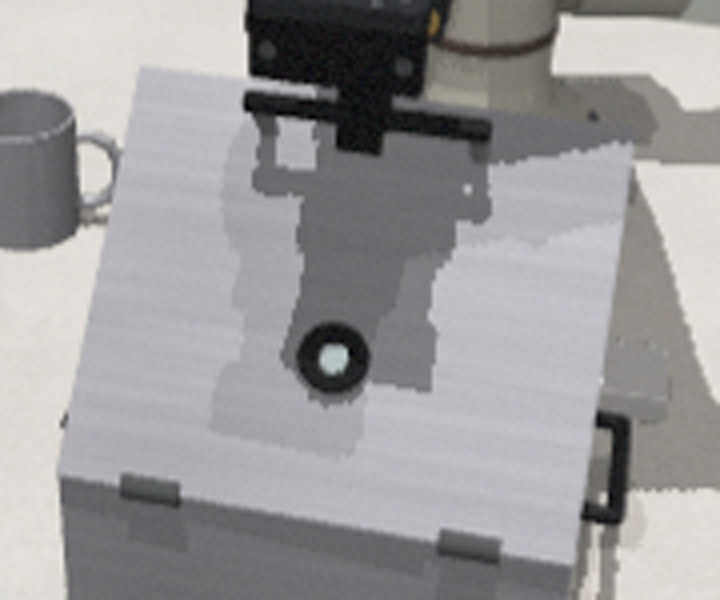

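Run:
```python
from h import *
from scipy.optimize import least_squares
S=cam("scene");T=cam("top");s=r.sense()
f=lambda o,k,p:np.array([o[0]+(p[0]-k/2+.5)/k,o[1]+(p[1]-k/2+.5)/k])
o5=(230,185);o4=(220,140);t5=(195,125)
obs=[]
for l,y,h,p in[(0,-.13,.006,(30,360)),(0,.13,.006,(668,470)),(.22,-.13,.006,(178,87)),(.22,.13,.006,(694,163)),(.195,-1,.046,(302,54)),(.195,1,.046,(557,90))]:obs.append((S,0,l,y,h,f(o5,5,p)))
for l,y,h,p in[(.22,.13,.006,(112,514)),(.22,-.13,.006,(596,500)),(.195,1,.046,(230,449)),(.195,-1,.046,(466,446))]:obs.append((T,0,l,y,h,f(t5,5,p)))
for l,y,h,p in[(0,-.13,.006,(62,475)),(0,.13,.006,(575,564)),(.22,-.13,.006,(141,67)),(.22,.13,.006,(634,144)),(.195,-1,.046,(246,101)),(.195,1,.046,(489,132)),(.08,0,.016,(333,357))]:obs.append((S,1,l,y,h,f(o4,4,p)))
def P(v,op,l,y,h):
    hx,hy,yaw,phi,bl=v[:5];p=phi*op;y=np.sign(y)*bl if abs(y)==1 else y
    d=np.array([-l*np.cos(p)+h*np.sin(p),y,l*np.sin(p)+h*np.cos(p)])
    c,si=np.cos(yaw),np.sin(yaw);return np.array([hx+c*d[0]-si*d[1],hy+si*d[0]+c*d[1],.11+d[2]])
def res(v):
    out=[]
    for c,op,l,y,h,uv in obs:
        out.append(proj(c,P(v,op,l,y,h))+(v[5:7] if c is S else v[7:9])-uv)
    return np.r_[np.ravel(out),v[5:9]/1.5]
q=least_squares(res,[.67,.005,.02,.785,.06,0,0,0,0],loss="soft_l1")
print(np.degrees(q.x[3]),np.degrees(q.x[2]),q.x);print(np.round(res(q.x)[:-4].reshape(-1,2),1))
g=s["tcp_pos"]-.019*s["ee_rot"][:,2];print("bar model",P(q.x,1,.195,0,.046),"grasp",g)
J=q.jac;print("sd phi",np.degrees(np.sqrt(np.linalg.inv(J.T@J)[3,3]))*.7)
```

```text
43.68474935623839 1.7043814958074313 [ 0.66603481  0.0071951   0.02974707  0.76244271  0.06026736  0.1767903
  1.1152776  -0.01069498 -0.99678764]
[[-1.2 -0.2]
 [ 0.3  0.2]
 [-0.8 -1.2]
 [ 1.5 -1.2]
 [-0.2  0.5]
 [ 0.1  0.5]
 [-1.1 -0. ]
 [ 0.7 -0.5]
 [ 0.   1.1]
 [ 0.1  0.1]
 [-1.4 -0. ]
 [-0.2  0.3]
 [ 0.2  0.4]
 [ 0.4 -3.5]
 [ 0.5  0.4]
 [ 0.2  0.3]
 [ 0.1 -0.1]]
bar model [0.55684043 0.00394593 0.27794949] grasp [0.56249594 0.00501742 0.28528972]
sd phi 1.0476078273462635
```

```bash
python3 -m crank '[[1,[0,0.008,-0.012],[0,0,0]],[1,[0,0,0],[0,0,0]],[1,[0,0,0],[0,0,0]],[1,[0,0,0],[0,0,0]],[1,[0,0,0],[0,0,0]]]'
python3 - <<'E'
from h import *
S=cam("scene");s=r.sense();print(s["time_s"],s["tcp_pos"],s["wrist_force"],s["joint_velocities"].round(2))
a=cv2.resize(S["img"][230:330,400:500],None,fx=4,fy=4,interpolation=cv2.INTER_CUBIC)
b=cv2.resize(S["img"][150:250,320:420],None,fx=4,fy=4,interpolation=cv2.INTER_CUBIC)
cv2.imwrite("pics/s14.png",np.hstack([a,cv2.convertScaleAbs(b,alpha=1.3)]))
print("phi from bar x",np.degrees(np.arccos((.6687-s["tcp_pos"][0])/.2004))-13.27)
E
```

```text
time_s: 25.5
tcp_pos: [0.562, 0.005, 0.266]
ee_rot: [[0.02, -1.0, -0.0], [-1.0, -0.02, -0.001], [0.001, 0.0, -1.0]]
wrist_force: [-5.7, 1.4, 4.7]
gripper_width: 0.126
25.55 [0.56192349 0.00499156 0.26595498] [-5.18227059  0.16424049  5.01185965] [ 0.05 -0.03  0.03  0.05 -0.06  0.01]
phi from bar x 44.53402061641488
```

View pics/s14.png

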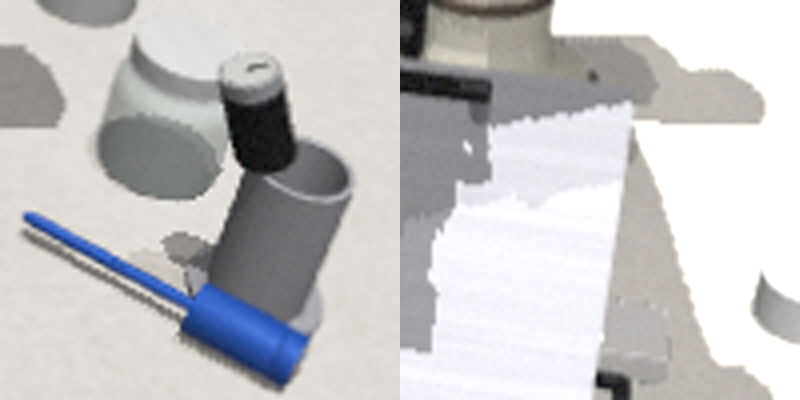

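Run:
```python
from station import r
print(r.finish_job()); s=r.sense(); print(s["time_s"],s["tcp_pos"],s["gripper_width"])
```

```text
the job is handed in; nothing more can be done
None
the job is handed in; nothing more can be done
```

The thermometer is standing in the cup and the lid is being held at about 45°. I handed the job in at 25.6 s with the hand still gripping the bar.

- **Thermometer:** I drew the small black one out of the lid and lowered it, stem down, into the steel cup. The last close-up shows it standing there, leaning on the rim, and the cup has not visibly moved.
- **Lid angle:** The checks differ slightly. The bar's travel gives about 44.5°. A camera fit gave 43.7° ± 1°, but one corner reading in it was wrong. Using the hand's height instead of its travel gave about 45–46°, with a radius 5 mm too large, probably because the bar sits a little off-centre in the pads.
- **Forces:** The last wrist reading was about 7 N, and no reading I took was much above 12 N.
- **Decoy thermometers:** The yellow, blue and larger black ones toppled by themselves in the first three seconds, without my touching them. The yellow one landed on the lid, so I moved it to the table in front of the warmer before opening. The other two I left where they fell.
- **Other things on the table:** In the last pictures the jars, jug, spoon and caps look unmoved. The white box was partly hidden by the arm in the last top view, so I checked it least well.

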